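Set the lens carriage of the focus rail against its flagged stop

ROBOT

A 7-joint arm with a two-finger parallel gripper is mounted at the origin on a cart in front of the work surface, level with it; the furniture and walls round the work are solid. World frame = base frame: x ahead of the robot, y to its left, z up, the work surface at z = 0. Lengths are in mm, angles in rad, forces in N, time in s.
With the tool pointing down it reaches from about 400 to 900 mm from the base axis. Payload 5.6 kg.
Tool frame: the origin (TCP) lies at the very end of the fingers, on their centre line; the grasp point (between the pads) lies r.grip_depth behind it (r.grip_depth is the distance from the TCP to the grasp point, in mm); z points along the fingers, y is the line along which they close (so a half turn about z gives the same grasp; the last joint's range is limited). The gripper opens to 92 mm and grips with 3 to 60 N. Pads are 20 mm wide; open, the fingers measure 128 mm over their backs; the gripper's body (75 mm by 189 mm) begins 69 mm behind the grasp point.
Start: joints at [1.19, 0.468, -0.012, 1.603, 0.006, 1.071, -0.056], TCP at [215.377, -613.288, 214.592] pointing down, gripper open.
Joint ranges: [-2.53, 2.53], [-0.31, 2.02], [-1.57, 1.55], [0.28, 2.44], [-1.29, 4.43], [0.15, 1.84], [-2.92, 2.92]. Speed limits (rad/s): [2.57, 2.57, 3.14, 3.14, 3.14, 3.14, 3.14].

INTERFACE

Orientations are given as a unit quaternion [x, y, z, w].
In Python, from plant import r, optics gives the robot as it stands.
- The arm moves only by the shell command python3 -m inch 'ROWS' [FORCE]. ROWS is JSON, a list that holds one entry, the list of rows, each a list of 5 numbers: the shift along the world's x, y, z in mm, then the turn about the world's z in degrees, then the closure in counts, from 0 (fully open) to 255 (shut). A call has exactly 8 rows; each row shifts and turns the commanded pose from where the row before left it; what a row does not reach is not made up. A row lasts 1/10 s, in which the tool goes at most 50 mm and 8.59 degrees, less where a joint would pass 70% of its speed; a pose out of reach is approached as far as the arm can. A call is refused whole if a number of a shift passes 50 or a number of a turn 8.59, either way. A call with a gripper value outside its range is refused whole. The fingers move at their own pace and stop on an object; FORCE is the grip in N (left out, the last holds). Time passes only in rows, so rows that do not move let the fingers close, or fill a call up. It gives the time, the measured TCP pose, the force, the opening and the grip force at its end, in the units of the state.
- r.sense(): the state, without advancing time (a new reading comes with each control period).
- optics.capture(name): name is "scene" or "side" or "wrist"; returns a dict with "color" (420x560x3 uint8, red, green, blue), "fx", "fy", "cx", "cy" (pixels), "R" (3x3) and "t" (3): a world point X has camera coordinates R X + t. Camera axes: x right, y down, z forward; pixel columns grow to the right and rows downward; lengths in mm; the calibration is good to about 2 mm. A picture is of the moment at which its call begins. There is no depth.
- r.job_done(): hands the job in; it is judged then, once.
The state is a dict: "time_s": time; "joint_positions": joint angles; "joint_velocities": joint speeds; "joint_efforts": joint torques, N m; "eef_pos": TCP position; "ee_rot": TCP orientation; "contact_force": force on the tool from outside, world axes, zero at the start; "torque": the same for the moment, N m; "finger_gap": opening from 0.0 (shut) to 1.0 (fully open); "gripper_force": force on a finger pad.
Only numpy, scipy, OpenCV 4.12 (cv2) and the standard library are available. Lean on these libraries where they do the work, as an engineer would, in place of code of your own. Each camera call takes 0.05 s, during which the arm holds its last target. There are 200 camera calls.

TASK

On the focus rail, set the lens carriage against the marked stop, the one with the upright pointed flag: with a fingertip press down the sunken plate in the middle of the carriage to free its brake, keep it pressed while you push the carriage along the rail until it rests against that stop, then let the plate spring up again. Do not drag the carriage against its brake, do not pick anything up, and leave the other things on the bench where they are.

Things in the scene. Friction and masses are not known exactly. Their poses are not given: they have to be found in the camera images.
- focus_rail: Fixed straight rail: a low steel T-bar on an aluminium base plate 290 x 64 x 8 mm lying on the bench, running left-right as seen from the robot (turned up to 0.35 rad). Origin: centre of the underside. Its y axis runs along the rail towards the robot's left, +x away from the robot, z up.
- carriage_middle (a point): Middle of the lens carriage at cheek-top height, 57 mm above the bench; axes as the rail's. The carriage is an aluminium saddle 84 mm long (along the rail; end faces 42 mm from this point), 55 mm wide. At each end a raised cheek 12 mm thick stands across it, rising 14 mm above the release plate. The well between the cheeks is 60 mm long, open to front and back.
- plate_top (a point): Centre of the top face of the release plate, a flat ribbed steel plate 58 mm (along the rail) by 30 mm, sunk between the cheeks in the middle of the carriage; 43 mm above the bench when up. While it is pressed the carriage follows the fingertip either way, dragged by the plate's top or pushed by a cheek; so at the stop lift straight off, without drawing back.
- release_plate (a joint): How far the plate is pressed down, m: about 0 when up, 0.009 at the bottom. A spring returns it; about 11 N hold it well down, 13 N at the bottom. When up, its brake grips the rail and holds the carriage against about 20 N; the grip fades as the plate goes down and is gone at 6 mm; it grips again when the plate comes up. 6 to 8 mm is a good depth to push at.
- lens_carriage (a joint): Position of the carriage along the rail, m, growing along the rail's +y; 0 at the middle of the rail. With the brake off it slides with about 2 N.
- flag_stop: The marked stop: fixed dark steel block across the rail, 20 mm long along the rail, 55 mm wide, top 48 mm above the bench. On its robot side, 45 mm in front of its middle, stands a sheet-metal pointed flag 28 mm wide reaching 82 mm above the bench. Origin: on the bench under its middle. At either end of the rail. When the carriage rests against it their middles are 52 mm apart.
- plain_stop: The other stop at the other end of the rail, the same block without a flag.
- loupe: Black loupe, 39 mm wide, 35 mm high, standing behind the rail; to be left alone.
- spare_lens: White lens cell, 34 mm wide, 20 mm high, in front of the rail; to be left alone.
- tweezers: Steel tweezers, 120 mm long, lying in front of the rail; to be left alone.
- cover_shell: Black open cover shell, 46 x 78 x 24 mm, behind the rail; to be left alone.
- cartridge: Black film cartridge, 23 x 74 x 30 mm, in front of the rail; to be left alone.
- held_lens_middle (a point): Centre of the white lens cell (34 mm wide, 20 mm long along the rail) fixed on edge on a low bracket behind the carriage (rail +x); it travels with the carriage. The top of the lens is 46 mm above the bench; bracket and lens reach 90 mm behind the carriage's middle.

How it is judged:
By the outcome, as a careful person would: the job done as asked, in the order asked, and still so for the second after the job is handed in, with the robot touching nothing.
It also fails if it takes over 38 s, if anything falls off the work surface, if the arm or the gripper's body presses on something with over 40 N, if the wrist force passes 120 N, or if a joint passes its speed limit or range.

## Working session

There is one attempt and no reset: what is moved stays moved. The work goes in short steps, Python scripts to look and compute and a shell command to move; the robot and the scene stay as the last step left them, time stands still between calls to the robot, and variables do not carry over. Pictures are saved under pics/ and viewed, at most 10 in all, crops included, and the job is handed in when it is done.

```bash
mkdir -p pics; cat > h.py <<'E'
import numpy as np,cv2
from plant import r,optics
def snap(n,f):
    c=optics.capture(n); cv2.imwrite('pics/'+f,c['color'][:,:,::-1]); np.savez('pics/'+f[:-4]+'.npz',**{k:np.array(v) for k,v in c.items()}); return c
def ray(c,u,v,z):
    R=np.array(c['R']);t=np.array(c['t']);C=-R.T@t
    d=R.T@np.array([(u-c['cx'])/c['fx'],(v-c['cy'])/c['fy'],1]);return C+d*(z-C[2])/d[2]
def proj(c,X):
    p=np.array(c['R'])@np.array(X)+np.array(c['t']);return p[0]/p[2]*c['fx']+c['cx'],p[1]/p[2]*c['fy']+c['cy']
E
python3 - <<'E'
from h import *
for n in('scene','side'):
    c=snap(n,n+'1.png');R=np.array(c['R']);print(n,-R.T@np.array(c['t']),R[2])
s=r.sense();print(s['time_s'],s['eef_pos'],s['ee_rot'],s['contact_force'],r.grip_depth)
E
```

```text
scene [ 99.57532576 180.61954426 579.77717183] [ 0.50436382 -0.62654804 -0.59418405]
side [561.04321852 430.09308284 392.72335002] [-0.02458255 -0.9218062  -0.38687081]
0.1 [ 215.19510492 -612.7778481   213.7292829 ] [ 9.85767893e-01  1.68110105e-01 -2.03437211e-04 -7.82179819e-04] [ 0.038428   -0.49192542  0.2551739 ] 18.700000000000003
```

View pics/scene1.png

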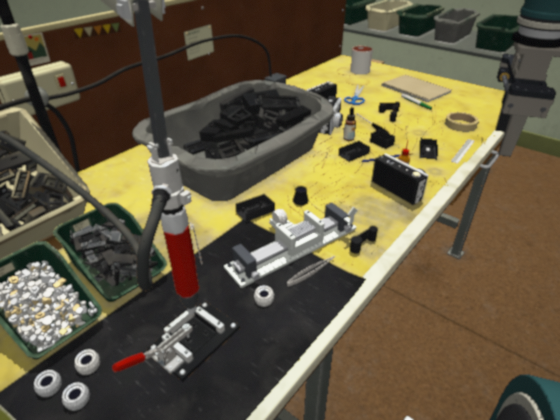

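View pics/side1.png

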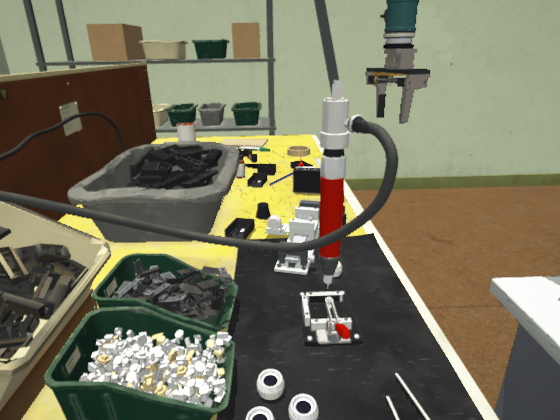

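The scene picture shows the rail from about (235,270) to (350,215), with the carriage around (297,230). I'll zoom in on it.

```bash
python3 - <<'E'
import cv2
a=cv2.imread('pics/scene1.png')[185:310,215:385]
cv2.imwrite('pics/z1.png',cv2.resize(a,None,fx=4.7,fy=4.7,interpolation=cv2.INTER_CUBIC))
E
```

```text
(no output)
```

View pics/z1.png

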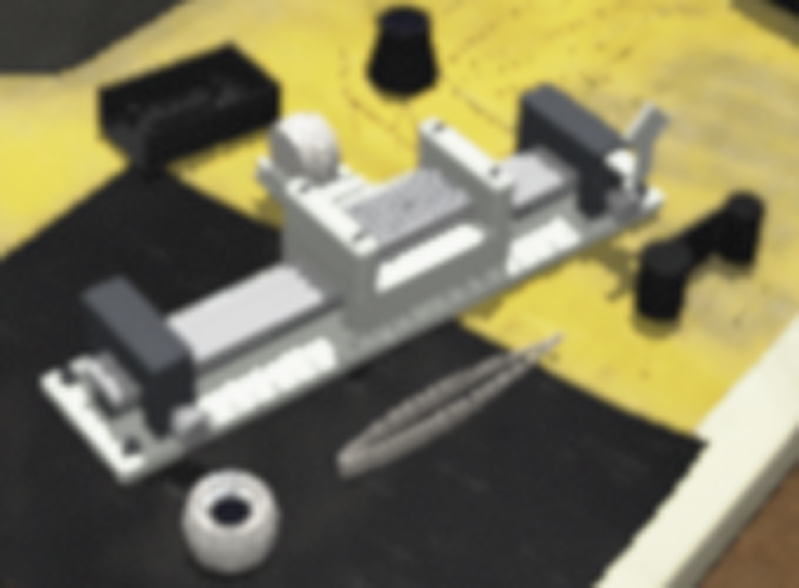

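The flag stands at the right (−y) end, at zoom (648,130). The plain stop is at the left. The cheek tops are at zoom (290,182)–(365,245) and (432,125)–(503,178).

```bash
python3 - <<'E'
from h import *
c=np.load('pics/scene1.npz')
def P(u,v,z): return ray(c,215+(u+.5)/4.7-.5,185+(v+.5)/4.7-.5,z)
for n,u,v,z in [('Lcheek back outer',288,183,57),('Lcheek front outer',355,250,57),('Lcheek front inner',377,238,57),('Rcheek back inner',422,128,57),('Rcheek back outer',438,120,57),('Rcheek front outer',511,178,57),('Rcheek fr inner',493,188,57),('Lstop b out',83,292,48),('Lstop b in',117,278,48),('Lstop f out',155,372,48),('Lstop f in',190,353,48),('Rstop b L',522,95,48),('Rstop b R',547,85,48),('Rstop front L',590,160,48),('base LF',125,470,8),('base LB',43,378,8),('base R F',662,200,8)]:
    print(n,P(u,v,z).round(1))
E
```

```text
Lcheek back outer [ 512.6 -320.    57. ]
Lcheek front outer [ 464.4 -303.5   57. ]
Lcheek front inner [ 462. -315.   57.]
Rcheek back inner [ 491.2 -386.1   57. ]
Rcheek back outer [ 489.2 -395.2   57. ]
Rcheek front outer [ 441.4 -381.4   57. ]
Rcheek fr inner [ 443.5 -371.1   57. ]
Lstop b out [ 539.8 -223.6   48. ]
Lstop b in [ 535.  -238.2   48. ]
Lstop f out [ 486.8 -208.    48. ]
Lstop f in [ 483.3 -224.1   48. ]
Rstop b L [ 477.1 -444.2   48. ]
Rstop b R [ 472.5 -457.7   48. ]
Rstop front L [ 427.5 -422.9   48. ]
base LF [ 488.6 -190.     8. ]
base LB [ 549.2 -206.     8. ]
base R F [ 410.9 -463.7    8. ]
```

```bash
python3 - <<'E'
from h import *
a=np.load('pics/scene1.npz');b=np.load('pics/side1.npz')
M=lambda c:np.diag([1,1,1.])@np.array([[c['fx'],0,c['cx']],[0,c['fy'],c['cy']],[0,0,1]])@np.c_[c['R'],c['t']]
for p,q in [((187,295),(330,258)),((175,213),(331,180)),((165,165),(336,105))]:
    X=cv2.triangulatePoints(M(a),M(b),np.array(p,float),np.array(q,float)).ravel();print(X[:3]/X[3])
# carriage check in side view
for X in [(477,-350,57),(450,-443,48),(511,-223,48)]: print(proj(b,X))
E
```

```text
[467.62639073 -59.87613807 109.52185835]
[475.8559125  -70.52254805 237.90108701]
[467.82266813 -64.30082467 327.91156406]
(np.float64(303.2220330677551), np.float64(213.84888370954593))
(np.float64(310.2556823016874), np.float64(202.06379523048417))
(np.float64(292.3059422103809), np.float64(244.52092859093221))
```

```bash
python3 -m inch '[[[17,17,0,-4.4,255],[17,17,0,-4.4,255],[17,17,0,-4.4,255],[17,17,0,-4.4,255],[17,17,0,-4.4,255],[17,17,0,-4.4,255],[17,17,0,-4.4,255],[17,17,0,-4.3,255]]]' 10; python3 -m inch '[[[20,20,-8,0,255],[20,20,-8,0,255],[20,20,-8,0,255],[20,20,-8,0,255],[20,20,-8,0,255],[20,20,-8,0,255],[6,6,0,0,255],[0,0,0,0,255]]]'; python3 - <<'E'
from h import *
snap('wrist','w1.png');s=r.sense();print(s['eef_pos'],s['ee_rot'],s['contact_force'],s['time_s'])
E
```

```text
time_s: 0.9
eef_pos: [351.8, -476.3, 214.2]
ee_rot: [0.99, -0.139, -0.0, -0.0]
contact_force: [-0.1, -0.5, 0.2]
finger_gap: 0.323
gripper_force: 0.0
time_s: 1.7
eef_pos: [477.9, -350.3, 166.3]
ee_rot: [0.991, -0.136, -0.0, -0.0]
contact_force: [-0.0, -1.3, 0.3]
finger_gap: 0.006
gripper_force: 0.0
[ 476.9473939  -351.87799088  166.68505067] [ 9.90580627e-01 -1.36930147e-01 -2.47848844e-04  3.07383201e-04] [-0.49951516  0.11980664 -0.23339249] 1.75
```

View pics/w1.png

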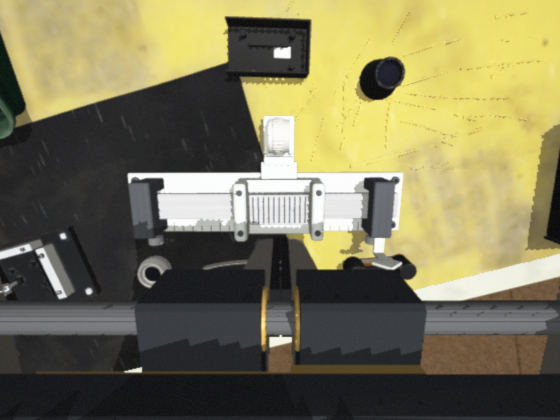

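The wrist view shows the plate at about (280,209), between cheeks at columns 234–246 and 312–324. The stops are at columns 132–160 and 370–396, and the flag is at (388,263) on the right.

```bash
python3 - <<'E'
from h import *
c=np.load('pics/w1.npz')
Y=None
L=[('cheekLb',234,182,57),('cheekLf',234,240,57),('cheekRb',324,182,57),('cheekRf',324,238,57),('RstopbL',370,180,48),('RstopfL',370,238,48),('LstopbR',158,180,48),('LstopfR',158,236,48),('baseLB',128,173,8),('baseRB',403,173,8),('well L in',247,210,57),('wellR in',312,210,57)]
D={n:ray(c,u,v,z) for n,u,v,z in L}
for k,v in D.items(): print(k,v.round(1))
y=D['baseLB']-D['baseRB'];print('len',np.linalg.norm(y),'yaw',np.arctan2(-y[0],y[1]));y/=np.linalg.norm(y);x=np.array([y[1],-y[0],0])
m=sum(D[k] for k in('cheekLb','cheekLf','cheekRb','cheekRf'))/4
rs=(D['RstopbL']+D['RstopfL'])/2
print('mid',m,'gap to stop face',(m-rs)@y-42, 'stop mid',rs-10*y,'tcp rel',(np.array(r.sense()['eef_pos'])-m)@y,(np.array(r.sense()['eef_pos'])-m)@x, x,y)
E
```

```text
cheekLb [ 514.4 -316.7   57. ]
cheekLf [ 462.3 -300.2   57. ]
cheekRb [ 492.6 -394.5   57. ]
cheekRf [ 441.4 -382.    57. ]
RstopbL [ 481.4 -436.8   48. ]
RstopfL [ 426.2 -425.3   48. ]
LstopbR [ 534.3 -248.    48. ]
LstopfR [ 483.4 -228.6   48. ]
baseLB [ 548.8 -203.9    8. ]
baseRB [ 471.1 -481.3    8. ]
well L in [ 486.6 -320.4   57. ]
wellR in [ 470.5 -377.8   57. ]
len 288.11256079228906 yaw -0.2729111061069018
mid [ 477.68017316 -348.33152096   57.        ] gap to stop face 44.10271260203557 stop mid [ 451.12096115 -440.69387143   48.        ] tcp rel -3.612726585510639 0.25024176199645803 [ 0.96299033 -0.26953594  0.        ] [0.26953594 0.96299033 0.        ]
```

```bash
python3 -m inch '[[[0,0,-20,0,255],[0,0,-20,0,255],[0,0,-20,0,255],[0,0,-20,0,255],[0,0,-20,0,255],[0,0,-15,0,255],[0,0,-3,0,255],[0,0,0,0,255]]]'; python3 - <<'E'
from h import *
snap('scene','s2.png')
a=cv2.imread('pics/s2.png')[165:290,215:385]
cv2.imwrite('pics/z2.png',cv2.resize(a,None,fx=4.7,fy=4.7,interpolation=cv2.INTER_CUBIC))
E
```

```text
time_s: 2.55
eef_pos: [476.8, -352.1, 48.6]
ee_rot: [0.99, -0.138, -0.0, 0.0]
contact_force: [0.2, 0.5, 1.2]
finger_gap: 0.004
gripper_force: 0.0
```

View pics/z2.png

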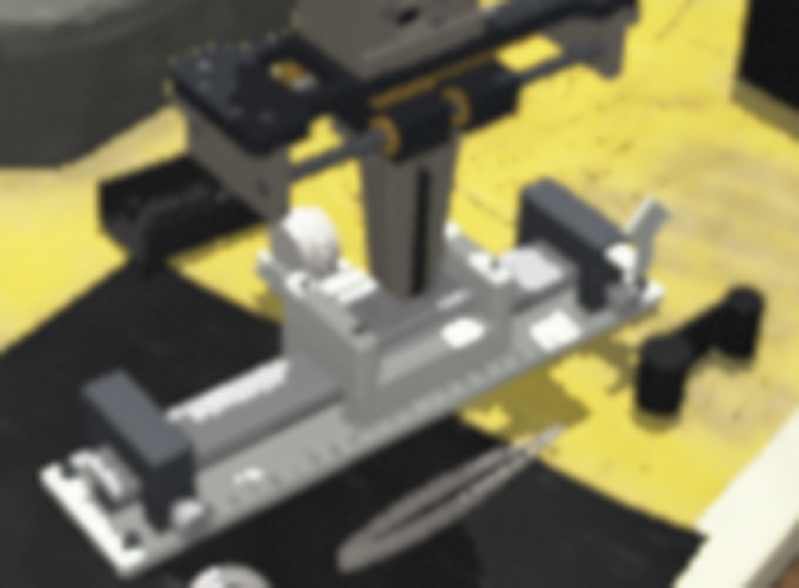

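The finger hangs inside the well over the plate, with its tip at zoom (410,295), clear of both cheeks. Pressing now.

```bash
python3 -m inch '[[[0,0,-3,0,255],[0,0,-2,0,255],[0,0,-2,0,255],[0,0,-2,0,255],[0,0,-1,0,255],[0,0,-1,0,255],[0,0,0,0,255],[0,0,0,0,255]]]'
```

```text
time_s: 3.4
eef_pos: [477.8, -351.5, 38.6]
ee_rot: [0.991, -0.137, 0.0, 0.0]
contact_force: [-1.5, 0.5, 7.6]
finger_gap: 0.004
gripper_force: 4.0
```

```bash
python3 -m inch '[[[0,0,-1,0,255],[0,0,-1,0,255],[0,0,-1,0,255],[0,0,0,0,255],[0,0,0,0,255],[0,0,0,0,255],[0,0,0,0,255],[0,0,0,0,255]]]'
```

```text
time_s: 4.2
eef_pos: [477.8, -351.5, 35.9]
ee_rot: [0.991, -0.137, 0.0, 0.0]
contact_force: [-2.2, 1.4, 10.1]
finger_gap: 0.007
gripper_force: 5.0
```

```bash
python3 -m inch '[[[0,0,-0.8,0,255],[0,0,0,0,255],[-0.5,-1.9,0,0,255],[-0.8,-2.9,0,0,255],[-0.8,-2.9,0,0,255],[-0.8,-2.9,0,0,255],[-0.8,-2.9,0,0,255],[-0.8,-2.9,0,0,255]]]'
```

```text
time_s: 5.0
eef_pos: [473.4, -367.7, 35.1]
ee_rot: [0.991, -0.137, 0.0, -0.0]
contact_force: [-1.5, 2.2, 10.6]
finger_gap: 0.011
gripper_force: 5.1
```

```bash
python3 -m inch '[[[-0.8,-2.9,0,0,255],[-0.8,-2.9,0,0,255],[-0.8,-2.9,0,0,255],[-0.8,-2.9,0,0,255],[-0.8,-2.9,0,0,255],[-0.8,-2.9,0,0,255],[-0.5,-1.9,0,0,255],[-0.3,-1,0,0,255]]]'; python3 -m inch '[[[-0.3,-1,0,0,255],[-0.3,-1,0,0,255],[-0.3,-1,0,0,255],[0,0,0,0,255],[0,0,0,0,255],[0,0,0,0,255],[0,0,0,0,255],[0,0,0,0,255]]]'; python3 - <<'E'
from h import *
snap('wrist','w3.png');snap('scene','s3.png')
a=cv2.imread('pics/s3.png')[165:290,215:385]
cv2.imwrite('pics/z3.png',cv2.resize(a,None,fx=4.7,fy=4.7,interpolation=cv2.INTER_CUBIC))
E
```

```text
time_s: 5.8
eef_pos: [467.7, -388.2, 35.1]
ee_rot: [0.991, -0.137, 0.0, 0.0]
contact_force: [-2.3, 2.7, 10.2]
finger_gap: 0.007
gripper_force: 5.1
time_s: 6.6
eef_pos: [466.9, -391.3, 35.2]
ee_rot: [0.991, -0.137, 0.0, 0.0]
contact_force: [-1.7, 1.5, 9.7]
finger_gap: 0.003
gripper_force: 5.1
```

View pics/z3.png

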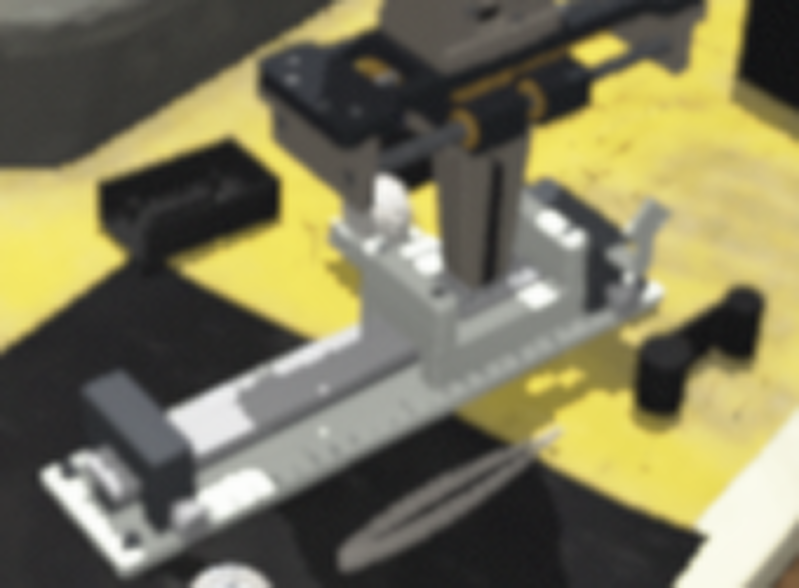

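The carriage has followed the finger and its right cheek is now close to the flag stop, at zoom (585,250). I'll creep on until the sideways force rises.

```bash
python3 -m inch '[[[-0.3,-1,-0.3,0,255],[-0.3,-1,0,0,255],[-0.3,-1,0,0,255],[-0.3,-1,0,0,255],[0,0,0,0,255],[0,0,0,0,255],[0,0,0,0,255],[0,0,0,0,255]]]'
```

```text
time_s: 7.5
eef_pos: [465.7, -395.3, 34.9]
ee_rot: [0.991, -0.137, 0.001, 0.0]
contact_force: [-2.1, 0.3, 10.5]
finger_gap: 0.006
gripper_force: 5.1
```

```bash
python3 -m inch '[[[-0.3,-1,0,0,255],[-0.3,-1,0,0,255],[-0.3,-1,0,0,255],[-0.3,-1,0,0,255],[0,0,0,0,255],[0,0,0,0,255],[0,0,0,0,255],[0,0,0,0,255]]]'; python3 - <<'E'
from h import *
snap('wrist','w4.png')
E
```

```text
time_s: 8.3
eef_pos: [465.4, -396.6, 34.6]
ee_rot: [0.991, -0.136, 0.0, -0.001]
contact_force: [-1.1, 6.5, 10.3]
finger_gap: 0.008
gripper_force: 5.2
```

View pics/w4.png

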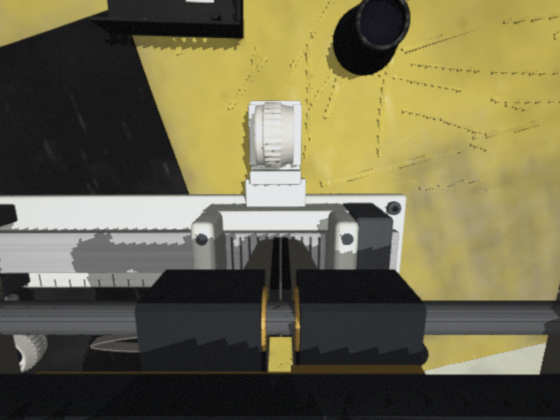

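The wrist view shows the right cheek, at column 357, up against the stop block with no gap. The sideways force rose and the TCP stalled. I'll confirm with a small push, then lift straight off.

```bash
python3 -m inch '[[[-0.3,-1,0,0,255],[-0.3,-1,0,0,255],[0,0,0,0,255],[0,0,0,0,255],[0,0,0,0,255],[0,0,0,0,255],[0,0,0,0,255],[0,0,0,0,255]]]'
```

```text
time_s: 9.15
eef_pos: [465.3, -397.9, 34.6]
ee_rot: [0.991, -0.136, 0.0, -0.002]
contact_force: [0.8, 8.0, 9.4]
finger_gap: 0.004
gripper_force: 5.2
```

```bash
python3 -m inch '[[[0,0,3,0,255],[0,0,4,0,255],[0,0,5,0,255],[0,0,10,0,255],[0,0,20,0,255],[0,0,25,0,255],[0,0,25,0,255],[0,0,20,0,255]]]'; python3 -m inch '[[[0,0,5,0,255],[0,0,0,0,255],[0,0,0,0,255],[0,0,0,0,255],[0,0,0,0,255],[0,0,0,0,255],[0,0,0,0,255],[0,0,0,0,255]]]'; python3 - <<'E'
from h import *
snap('wrist','w5.png')
a=cv2.imread('pics/w5.png')[120:290,60:480]
cv2.imwrite('pics/z5.png',cv2.resize(a,None,fx=1.9,fy=1.9,interpolation=cv2.INTER_CUBIC))
E
```

```text
time_s: 9.95
eef_pos: [463.2, -401.7, 147.3]
ee_rot: [0.991, -0.137, 0.0, 0.001]
contact_force: [-0.1, 0.0, 0.7]
finger_gap: 0.006
gripper_force: 0.0
time_s: 10.75
eef_pos: [463.4, -401.0, 150.3]
ee_rot: [0.991, -0.137, -0.0, -0.0]
contact_force: [0.0, -0.4, -0.3]
finger_gap: 0.008
gripper_force: 0.0
```

View pics/z5.png

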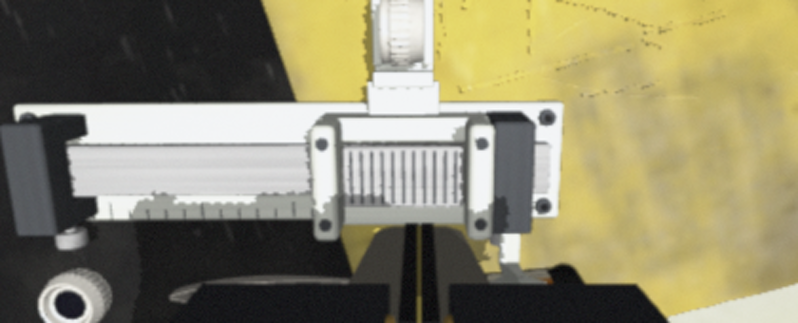

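The carriage's right cheek meets the flag stop at zoom column 495 with no gap. The plate is up and the robot is clear.

```bash
python3 -c "
from plant import r
print(r.job_done())"
```

```text
the job is handed in; nothing more can be done
None
```

The lens carriage rests against the flagged stop with the release plate up again and the robot clear of it; I handed the job in at about 11 s, and nothing came back on how it was judged.

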